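Pin the dryer stacking bracket by feel

ROBOT

A 6-joint arm with a two-finger parallel gripper is mounted at the origin on the work surface. World frame = base frame: x ahead of the robot, y to its left, z up, the work surface at z = 0. Lengths are in m, angles in rad, forces in N, time in s.
With the tool pointing down it reaches from about 0.375 to 0.975 m from the base axis. Payload 3.8 kg.
Tool frame: the origin (TCP) lies midway between the tips of the shut fingers; the grasp point (between the pads) lies 19 mm behind it; z points along the fingers, y is the line along which they close (so a half turn about z gives the same grasp; the last joint's range is limited). The gripper opens to 85 mm and grips with 20 to 120 N. Pads are 22 mm wide; open, the fingers measure 114 mm over their backs; the gripper's body (76 mm by 85 mm) begins 54 mm behind the grasp point. The pads swing forward as they close: fully open they stand 13 mm farther back than shut.
Start: joints at [-1.242, 0.264, 1.604, -0, 1.274, -0.037], TCP at [0.241, -0.63, 0.231] pointing down, gripper open.
Joint ranges: [-2.63, 2.63], [-0.94, 2.18], [0.31, 2.57], [-1.31, 4.45], [0, 2.66], [-2.55, 2.55]. Speed limits (rad/s): [2.57, 2.57, 3.14, 3.14, 3.14, 3.14].

INTERFACE

Orientations are given as a rotation vector (axis times angle).
In Python, from workcell import status, read_camera, workorder, masks_of gives the robot as it stands.
- The arm moves only by the tool drive_tool, never from a script. Its argument "rows" is a list of rows, each a list of 7 numbers: the turn, a rotation vector about the tool's x, y, z in degrees, then the shift along the tool's x, y, z in m, then the opening, from 0 (shut) to 1 (fully open). In form: [[ax, ay, az, tx, ty, tz, claw], ...]. A call has 1 to 8 rows; each row shifts and turns the commanded pose from where the row before left it, along the tool's axes as they then stand; what a row does not reach is not made up. A row lasts 1/12 s, in which the tool goes at most 41.7 mm and 7.16 degrees, less where a joint would pass 70% of its speed; a pose out of reach is approached as far as the arm can. A call is refused whole if a number of a shift passes 0.0417 or a number of a turn 7.16, either way. A call with a gripper value outside its range is refused whole. The fingers move at their own pace and stop on an object; "force" is the grip in N (left out, the last holds). Time passes only in rows, so rows that do not move let the fingers close. It gives the time, the measured TCP pose, the force, the opening and the grip force at its end, in the units of the state.
- status.read_state(): the state, without advancing time (a new reading comes with each control period).
- read_camera(name): name is "scene" or "side" or "wrist"; returns a dict with "color" (420x560x3 uint8, red, green, blue), "intrinsics" (3x3 intrinsics, pixels), "D" ([k1, k2, p1, p2, k3] as OpenCV has them; the pictures are not rectified), "world_from_camera" (4x4, takes a point from camera to world coordinates); the wrist camera has in their place "mount" (4x4, takes a point from camera to tool coordinates, whose origin is the TCP and whose axes are the flange's). Camera axes: x right, y up, looking along -z (the intrinsics and any distortion apply to the point x, -y, -z); pixel columns grow to the right and rows downward; lengths in m; the calibration is good to about 2 mm. A picture is of the moment at which its call begins: read the wrist's pose just before it. There is no depth.
- workorder.finish_job(): hands the job in; it is judged then, once.
Trained networks look in a picture, given as the dict that the camera call returned (one of the last four; its "shot" number tells which), for a name from the list of things; names that differ only in an ending like _2 or _b are one class to them, and where a whole thing is asked for, a point or a joint stands for the part that bears it (a point fixed in the world has none). Each returns a list of dicts, best first, with "score" (0 to 1); they miss things now and then, are a little off and sometimes report something else, mostly with a low value. They report only what shows in the picture. A call takes as long as a camera call. They do not tell look-alikes from the thing itself.
- masks_of(picture, name): "mask" (420x560 bool, what is visible of it) and "bbox" ([left, top, right, bottom] in pixels, round what is visible of it).
The state is a dict: "time": time; "q": joint angles; "joint_vel": joint speeds; "joint_torque": joint torques, N m; "tool_pos": TCP position; "tcp_rot": TCP orientation; "wrist_force": force on the tool from outside, world axes, zero at the start; "torque": the same for the moment, N m; "width": opening from 0.0 (shut) to 1.0 (fully open); "grip_force": force on a finger pad.
Only numpy, scipy, OpenCV 4.12 (cv2) and the standard library are available. Lean on these libraries where they do the work, as an engineer would, in place of code of your own. Each camera call takes 0.05 s, during which the arm holds its last target. There are 200 camera calls.

TASK

Take the spring-tipped locating pin from its stand, put its tip into the slot of the dryer's stacking bracket and feel gently along the steel below until the tip drops into the blind hole there, then push the pin fully home, upright with its collar flat on the bracket, and let go. Press only lightly on the bracket throughout and leave the other things on the counter where they are.

Things in the scene. Friction and masses are not known exactly. Their poses are not given: they have to be found in the camera images.
- pin: Loose upright locating pin, 130 g: round black grip, 22 mm wide, 5 to 54 mm above the origin, on a steel collar 28 mm wide, 5 mm thick, with a round-nosed 10 mm steel plunger 18 mm long below it. Origin: centre of the collar's underside, z up. The plunger springs straight up into the grip by up to 14 mm: 1 N to start, 0.35 N more per mm. Seated, it is extended.
- tip_end (a point): The very end of the pin's round-nosed plunger, on the pin's axis; 18 mm below the pin's origin when extended, less when pushed in. Its z axis is the pin's.
- rail: White dryer stacking rail, fixed, 360 mm long (x), 110 wide (y), 24 high; on it, centred, a flat steel bracket 250 x 80 mm, 6 mm thick, top 30 mm above the origin (centre of the rail's underside, z up). A slot 92 mm long (x), 16 wide goes through the bracket. Over 25 N from the pin on any of it damages it. Pin home: its origin 30 mm, plunger end 12 mm above this origin.
- slot (a point): Centre of the slot's floor, 24 mm above the rail's origin; axes as the rail's. The floor is a flat, black-coated steel strip, clamped, with one unmarked round blind hole, 12 mm wide and 14 mm deep, on the slot's centre line (y = 0), its centre anywhere from 28 mm on one side (x) of this point to 28 mm on the other, different each time.
- stand: Black plastic stand block, 70 x 70 mm and 30 mm high, fixed, with one central hole 14 mm in diameter and 23 mm deep, in which the pin's plunger stands with the collar resting on the block. Origin: centre of its underside. The pin is lifted straight up out of it, by 20 mm or more to be clear.
- cup: White plastic measuring cup, 72 mm wide and 70 mm high, loose, to be left alone. Origin: centre of its underside. It is on one side of the rail and the stand on the other, either way round.
- jug: White detergent bottle, 90 mm wide and 200 mm high, loose, to be left alone. Origin: centre of its underside.
- spanner: Steel spanner lying flat, about 200 mm long, loose, to be left alone. Origin at its middle, underside.
- foot: Black rubber machine foot, 48 mm wide, with a stud up to 55 mm high, loose, to be left alone. Origin: centre of its underside.
Not all that is in view belongs to the job. There is more than one size of the pin; the job needs the smaller.

How it is judged:
On the way:
1. the pin is lifted out of its stand (z of tip_end in the frame of stand above 0.032 m), for 0.1 s.
At the end, for the whole second after the job is handed in: The pin stands at rest in the blind hole under the slot, released and upright within 0.1 rad, its collar on the bracket within 3 mm and its plunger end at least 9.5 mm below the strip's surface (z of tip_end in the frame of rail below 0.0145 m and z of pin in the frame of rail between 0.027 and 0.033 m and y of tip_end in the frame of rail between -0.006 and 0.006 m and x of tip_end in the frame of rail between -0.045 and 0.045 m and angle between pin's own z axis and vertical below 0.1 rad and linear speed of pin below 0.02 m/s); the robot touches nothing.
It fails at once if the pin pressed on rail, bracket or strip with more than 25 N (contact force between pin and rail above 25 N).
It fails at once if another thing on the counter moved by more than 20 mm (distance of any of cup, jug, spanner, foot from where it was at the start of the episode above 0.02 m).
It also fails if it takes over 48 s, if anything falls off the work surface, if the arm or the gripper's body presses on something with over 40 N, if the wrist force passes 120 N, or if a joint passes its speed limit or range.

## Working session

There is one attempt and no reset: what is moved stays moved. The work goes in short steps, Python scripts to look and compute and a tool call to move; the robot and the scene stay as the last step left them, time stands still between calls to the robot, and variables do not carry over. Pictures are saved under pics/ and viewed, at most 10 in all, crops included, and the job is handed in when it is done.

Besides the shell and the picture viewer there is one more tool, called after ">>>" in YAML: its name, and indented under it one key for each argument. drive_tool: Moves the arm, as the interface text tells. Its arguments: {"type":"object","properties":{"rows":{"type":"array"},"force":{"type":"number"}},"required":["rows"]}

```bash
mkdir -p pics; cat > h.py <<'E'
import numpy as np, cv2
from scipy.spatial.transform import Rotation as R
from workcell import status, read_camera, workorder, masks_of
def shot(name):
    s=status.read_state(); p=read_camera(name)
    if 'world_from_camera' in p: T=np.array(p['world_from_camera'])
    else:
        W=np.eye(4); W[:3,:3]=R.from_rotvec(s['tcp_rot']).as_matrix(); W[:3,3]=s['tool_pos']; T=W@np.array(p['mount'])
    p['T']=T; return p
def ray(p,uv):
    u=cv2.undistortPoints(np.array([[uv]],float),np.array(p['intrinsics'],float),np.array(p['D'],float))[0,0]
    d=p['T'][:3,:3]@np.array([u[0],-u[1],-1]); return p['T'][:3,3],d
def atz(p,uv,z):
    o,d=ray(p,uv); return o+d*(z-o[2])/d[2]
def proj(p,X):
    c=np.linalg.inv(p['T'])@np.r_[X,1]
    return cv2.projectPoints(np.array([[c[0],-c[1],-c[2]]]),np.zeros(3),np.zeros(3),np.array(p['intrinsics'],float),np.array(p['D'],float))[0].ravel()
def tri(a,ua,b,ub):
    (o1,d1),(o2,d2)=ray(a,ua),ray(b,ub); d1=d1/np.linalg.norm(d1); d2=d2/np.linalg.norm(d2)
    t=np.linalg.lstsq(np.c_[d1,-d2],o2-o1,rcond=None)[0]; A=o1+t[0]*d1;B=o2+t[1]*d2
    return (A+B)/2,np.linalg.norm(A-B)
def save(p,f): cv2.imwrite('pics/'+f,p['color'][:,:,::-1])
E
python3 - <<'E'
from h import *
ims=[]
for n in ['scene','side']:
    p=shot(n); print(n,p['T'][:3,3].round(3)); ims.append(p['color'])
    for k in ['pin','rail','stand','cup','jug','spanner','foot']:
        for m in masks_of(p,k)[:3]:
            ys,xs=np.nonzero(m['mask']); print(k,round(m['score'],2),np.round(m['bbox']),xs.mean().round(1),ys.mean().round(1),atz(p,(xs.mean(),ys.mean()),0.03).round(3))
    save(p,n+'1.png')
p=shot('wrist');save(p,'wrist1.png');print(p['mount'],p['intrinsics'])
E
```

```text
scene [ 1.263 -0.451  0.77 ]
pin 0.66 [378. 146. 388. 173.] 382.2 156.3 [0.397 0.399 0.03 ]
pin 0.65 [364. 164. 376. 186.] 367.0 172.7 [0.449 0.3   0.03 ]
rail 0.97 [284. 186. 368. 294.] 321.9 241.1 [0.636 0.019 0.03 ]
rail 0.18 [421. 209. 436. 230.] 429.2 220.7 [0.703 0.312 0.03 ]
stand 0.87 [347. 173. 382. 197.] 364.7 185.2 [0.497 0.255 0.03 ]
jug 0.97 [ 97. 147. 142. 225.] 115.6 189.8 [ 0.192 -0.385  0.03 ]
spanner 0.76 [184. 275. 204. 342.] 192.1 308.9 [ 0.684 -0.334  0.03 ]
spanner 0.38 [185. 226. 218. 262.] 203.5 241.8 [ 0.505 -0.24   0.03 ]
spanner 0.37 [420. 210. 439. 227.] 428.9 220.9 [0.703 0.311 0.03 ]
foot 0.75 [422. 208. 438. 229.] 429.7 219.6 [0.7   0.317 0.03 ]
side [0.095 0.617 0.826]
pin 0.98 [192. 336. 211. 370.] 203.6 353.2 [0.436 0.363 0.03 ]
pin 0.49 [207. 293. 221. 319.] 212.4 306.4 [0.485 0.264 0.03 ]
rail 0.8 [175. 187. 293. 281.] 234.4 232.8 [0.563 0.056 0.03 ]
stand 0.84 [191. 303. 240. 336.] 214.8 317.4 [0.464 0.284 0.03 ]
cup 0.64 [292. 158. 315. 185.] 302.2 170.8 [ 0.519 -0.251  0.03 ]
cup 0.48 [177. 188. 291. 281.] 234.2 232.6 [0.564 0.056 0.03 ]
jug 0.82 [381. 115. 414. 183.] 396.4 153.4 [ 0.294 -0.464  0.03 ]
spanner 0.79 [262. 140. 293. 165.] 277.0 153.1 [ 0.631 -0.293  0.03 ]
foot 0.77 [115. 286. 136. 307.] 126.1 298.4 [0.672 0.34  0.03 ]
[[ 7.35481167e-04  9.55586562e-01  2.94709655e-01  7.63059123e-02]
 [ 9.99998417e-01 -1.18038684e-03  1.33175753e-03 -4.11722131e-04]
 [ 1.62048100e-03  2.94708209e-01 -9.55585918e-01 -1.43179830e-01]
 [ 0.00000000e+00  0.00000000e+00  0.00000000e+00  1.00000000e+00]] [[303.66822789   0.         273.95044889]
 [  0.         303.66822789 207.52441122]
 [  0.           0.           1.        ]]
```

View pics/scene1.png

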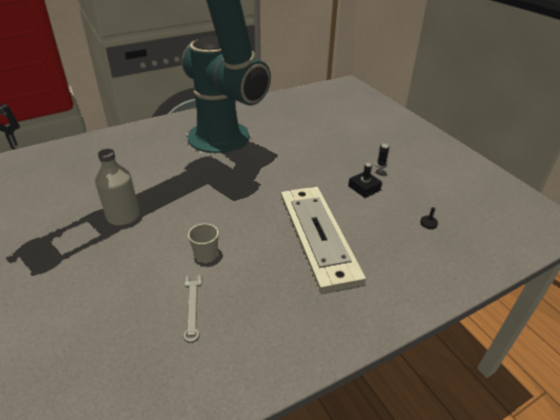

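View pics/side1.png

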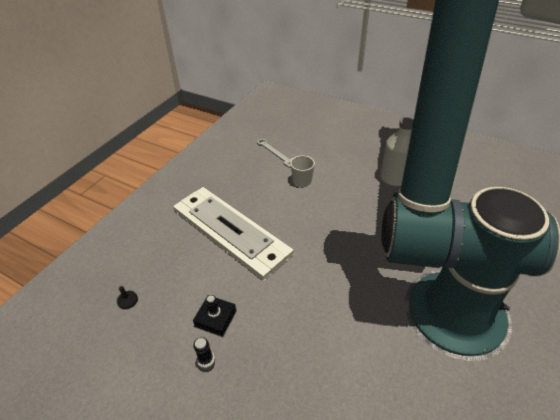

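The scene view shows the pin in its black stand at (366,175), with the larger look-alike loose at (383,155). The rail is at (320,240) with its slot at (319,228). The side view shows the pin at (212,303), the look-alike at (204,353) and the rail at (234,233).

```bash
python3 - <<'E'
from h import *
s=status.read_state();print(R.from_rotvec(s['tcp_rot']).as_matrix().round(3),s['tool_pos'],s['time'])
a=shot('scene');b=shot('side')
def c(p,k,i=0):
    m=masks_of(p,k)[i]['mask'];ys,xs=np.nonzero(m);return xs.mean(),ys.mean()
for k in ['stand','rail','jug','foot']: print(k,tri(a,c(a,k),b,c(b,k)))
print('slot',tri(a,(319,229),b,(231,225)))
print('pintop',tri(a,(367.5,166),b,(211,299)))
print('bigtop',tri(a,(384,147),b,(201,342)))
# dark rail holes
print('h',tri(a,(302,193),b,(271,257)),tri(a,(340,274),b,(193,200)))
E
```

```text
[[ 0.934  0.358  0.   ]
 [ 0.358 -0.934 -0.   ]
 [ 0.     0.    -1.   ]] [ 0.24143696 -0.63036308  0.23133433] 0.85
stand (array([0.47262908, 0.27587642, 0.00826099]), np.float64(0.0006807437525671245))
rail (array([ 0.59336214,  0.03656245, -0.00970346]), np.float64(0.022512316558343574))
jug (array([ 0.28106232, -0.39045765,  0.08851647]), np.float64(5.3186682966425197e-05))
foot (array([0.68406709, 0.33498505, 0.01013222]), np.float64(0.0022000445160077994))
slot (array([0.59006441, 0.03652524, 0.02664446]), np.float64(0.005422336908983159))
pintop (array([0.47490116, 0.27226838, 0.07807571]), np.float64(0.0010627543127224761))
bigtop (array([0.42906801, 0.36688539, 0.09060916]), np.float64(0.001689458313730615))
h (array([0.44065417, 0.0777777 , 0.0251475 ]), np.float64(7.69248048187868e-05)) (array([0.74187841, 0.00078379, 0.02318358]), np.float64(0.00040239849918624653))
```

>>> drive_tool:
  rows:
    - [0,0,7.06,0,0,-0.01,0.6]
    - [0,0,7.06,0,0,-0.01,0.6]
    - [0,0,7.06,0,0,-0.01,0.6]
    - [0,0,7.06,0,0,-0.01,0.6]
    - [0,0,7.06,0,0,-0.01,0.6]
    - [0,0,0,0.0218,-0.032,0,0.6]
    - [0,0,0,0.0218,-0.032,0,0.6]
    - [0,0,0,0.0218,-0.032,0,0.6]

```text
time: 2.02
tool_pos: [0.3289, -0.5532, 0.2816]
tcp_rot: [3.116, -0.396, 0.001]
wrist_force: [1.0, -0.3, -0.9]
width: 0.6
grip_force: 0.0
```

>>> drive_tool:
  rows:
    - [0,0,0,0.0218,-0.032,0,0.6]
    - [0,0,0,0.0218,-0.032,0,0.6]
    - [0,0,0,0.0218,-0.032,0,0.6]
    - [0,0,0,0.0218,-0.032,0,0.6]
    - [0,0,0,0.0218,-0.032,0,0.6]
    - [0,0,0,0.0218,-0.032,0,0.6]
    - [0,0,0,-0.0112,-0.038,0,0.6]
    - [0,0,0,-0.0112,-0.038,0,0.6]

```text
time: 2.68
tool_pos: [0.5013, -0.3192, 0.2804]
tcp_rot: [-3.117, 0.391, 0.001]
wrist_force: [0.3, 0.0, 0.6]
width: 0.602
grip_force: 0.0
```

>>> drive_tool:
  rows:
    - [0,0,0,-0.0112,-0.038,0,0.6]
    - [0,0,0,-0.0112,-0.038,0,0.6]
    - [0,0,0,-0.0112,-0.038,0,0.6]
    - [0,0,0,-0.0112,-0.038,0,0.6]
    - [0,0,0,-0.0112,-0.038,0,0.6]
    - [0,0,0,-0.0112,-0.038,0,0.6]
    - [0,0,0,-0.0112,-0.038,0,0.6]
    - [0,0,0,-0.0112,-0.038,0,0.6]

```text
time: 3.35
tool_pos: [0.488, -0.0022, 0.2816]
tcp_rot: [-3.117, 0.393, -0.002]
wrist_force: [1.0, -0.1, 0.3]
width: 0.603
grip_force: 0.0
```

```bash
python3 - <<'E'
from h import *
p=shot('wrist');save(p,'w_rail.png');import pickle;pickle.dump({k:np.array(p[k]) for k in['intrinsics','D','T']},open('w_rail.pkl','wb'));print(p['T'].round(3))
E
```

```text
[[-0.247  0.926  0.285  0.562]
 [-0.969 -0.236 -0.074 -0.02 ]
 [-0.002 -0.295  0.956  0.425]
 [ 0.     0.     0.     1.   ]]
```

View pics/w_rail.png

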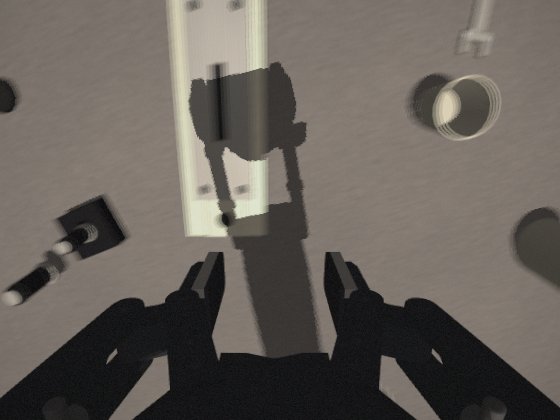

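>>> drive_tool:
  rows:
    - [0,0,0,-0.0112,-0.038,0.01,0.6]
    - [0,0,0,-0.0112,-0.038,0.01,0.6]
    - [0,0,0,-0.0112,-0.038,0.01,0.6]
    - [0,0,0,-0.0112,-0.038,0.01,0.6]
    - [0,0,0,-0.0112,-0.038,0.01,0.6]
    - [0,0,0,-0.0112,-0.038,0.01,0.6]
    - [0,0,0,-0.0112,-0.038,0.01,0.6]
    - [0,0,0,0,0,0,0.6]

```text
time: 4.07
tool_pos: [0.4766, 0.2786, 0.2091]
tcp_rot: [-3.116, 0.384, 0.005]
wrist_force: [0.0, -0.4, -0.3]
width: 0.602
grip_force: 0.0
```

The wrist view shows the slot running from about (218,65) to (222,140) and the rail's near end at row 236. It is slightly motion-blurred because the arm was still moving. I'll look at the pin next.

```bash
python3 - <<'E'
from h import *
import pickle
p=pickle.load(open('w_rail.pkl','rb'))
print('slot ends',atz(p,(218,64),.03),atz(p,(222,141),.03))
p=shot('wrist');save(p,'w_pin.png')
for k in['pin','stand']:
  for m in masks_of(p,k)[:3]: 
    ys,xs=np.nonzero(m['mask']);print(k,m['score'],m['bbox'])
for z in(.03,.084):print(z,proj(p,[.4745,.274,z]).round(1))
s=status.read_state();print(s['q'],s['tool_pos'],s['tcp_rot'])
E
```

```text
slot ends [0.63584369 0.03117877 0.03      ] [0.54660717 0.05302567 0.03      ]
pin 0.71 [268.6, 175.9, 292.9, 207.2]
pin 0.67 [182.0, 228.1, 225.4, 275.2]
stand 0.57 [240.0, 142.9, 315.6, 224.9]
0.03 [280.  186.9]
0.084 [280.9 200.7]
[ 4.73989043e-01  4.39505744e-02  1.89395498e+00 -6.21336660e-04
  1.20451127e+00  2.29370431e+00] [0.47825178 0.27309905 0.21107923] [ 3.11639929e+00 -3.89528046e-01 -5.56165406e-04]
```

View pics/w_pin.png

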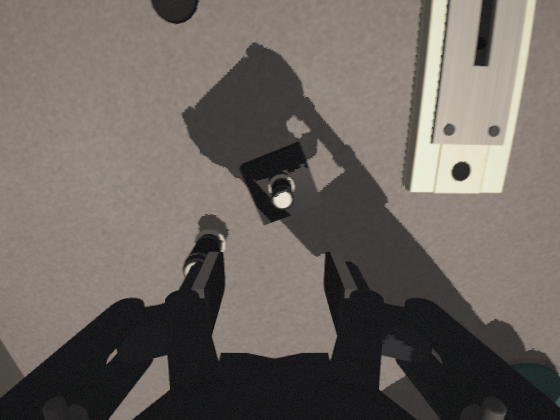

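Pin top sits at (282,200), close to my prediction of (281,201). The slot's near end is at (481,66), and there is a faint darker disc in the slot near (483,43) that may be the hole.

```bash
python3 - <<'E'
from h import *
import pickle
p=shot('wrist');pickle.dump({k:np.array(p[k]) for k in['intrinsics','D','T','color']},open('w_pin.pkl','wb'))
s=status.read_state()
g=cv2.cvtColor(p['color'],cv2.COLOR_RGB2GRAY)
X=atz(p,(282.3,200),.084);print('top',X,'collar',atz(p,(281,187),.033))
M=R.from_rotvec(s['tcp_rot']).as_matrix();print('tool delta',M.T@(X-s['tool_pos']),M.round(3))
print('slot end',atz(p,(481.5,66),.03),'hole?',atz(p,(483,43),.024))
c=cv2.resize(p['color'][0:80,440:540],None,fx=7,fy=7,interpolation=cv2.INTER_CUBIC);c=np.clip(c.astype(float)*2,0,255).astype(np.uint8);cv2.imwrite('pics/crop_slot.png',c[:,:,::-1])
E
```

```text
top [0.4761498  0.26684292 0.084     ] collar [0.47640081 0.266872   0.033     ]
tool delta [-0.00102984  0.00598444  0.12748776] [[ 0.969 -0.248  0.   ]
 [-0.248 -0.969 -0.001]
 [ 0.     0.001 -1.   ]]
slot end [0.54914614 0.03841457 0.03      ] hole? [0.57106885 0.03066025 0.024     ]
```

View pics/crop_slot.png

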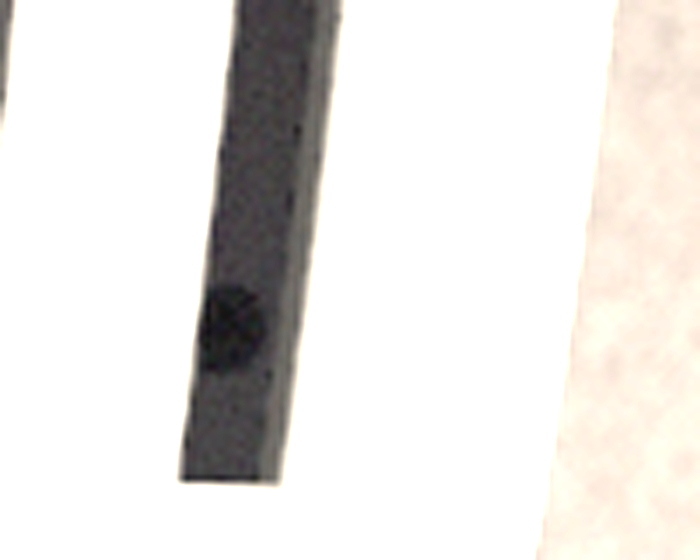

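The crop shows the hole as a dark disc at picture pixel (473,46.7), with the slot's near end at (473,69). I'll move down partway and measure the pin again.

>>> drive_tool:
  rows:
    - [0,0,0,-0.001,0.002,0.025,0.6]
    - [0,0,0,0,0.002,0.025,0.6]
    - [0,0,0,0,0,0.025,0.6]
    - [0,0,0,0,0,0,0.6]
    - [0,0,0,0,0,0,0.6]

```text
time: 4.68
tool_pos: [0.4759, 0.2675, 0.1356]
tcp_rot: [3.115, -0.395, -0.004]
wrist_force: [0.2, -0.5, 0.7]
width: 0.599
grip_force: 0.0
```

```bash
python3 - <<'E'
from h import *
for i in range(3):
    p=shot('wrist');s=status.read_state();print(s['tool_pos'].round(4) if hasattr(s['tool_pos'],'round') else s['tool_pos'])
save(p,'w_pin2.png')
M=R.from_rotvec(s['tcp_rot']).as_matrix()
for m in masks_of(p,'pin')[:2]: print(m['score'],m['bbox'])
for z in(.035,.084):print(z,proj(p,[.476,.267,z]).round(1),proj(p,[.4745,.273,z]).round(1))
print(proj(p,np.array(s['tool_pos'])))
E
```

```text
[0.4771 0.2684 0.1373]
[0.4779 0.2691 0.1382]
[0.4782 0.2695 0.1387]
0.95 [149.5, 262.8, 193.7, 305.8]
0.89 [253.2, 193.3, 289.2, 246.4]
0.035 [278.6 208.8] [272.2 212.1]
0.084 [279.4 229.8] [271.6 233.7]
[275.13942255 265.01983793]
```

View pics/w_pin2.png

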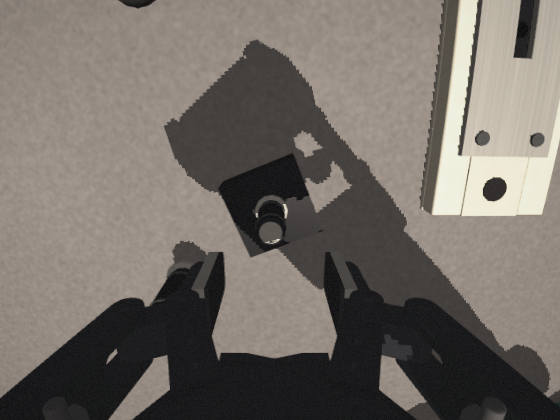

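>>> drive_tool:
  rows:
    - [0,0,0,-0.002,-0.001,0.023,0.6]
    - [0,0,0,-0.002,-0.0015,0.023,0.6]
    - [0,0,0,0,0,0.023,0.6]
    - [0,0,0,0,0,0.0235,0.6]
    - [0,0,0,0,0,0,0.6]
    - [0,0,0,0,0,0,0.6]
  force: 40

```text
time: 5.38
tool_pos: [0.4729, 0.2727, 0.0439]
tcp_rot: [3.116, -0.392, -0.002]
wrist_force: [0.2, 0.3, 1.2]
width: 0.598
grip_force: 0.0
```

```bash
python3 - <<'E'
from h import *
for i in range(3):
    p=shot('wrist');s=status.read_state()
print(np.round(s['tool_pos'],4),np.round(s['tcp_rot'],4),s['wrist_force'],R.from_rotvec(s['tcp_rot']).as_matrix()[:,2].round(4))
save(p,'w_pin3.png')
t=np.array(s['tool_pos'])
M=R.from_rotvec(s['tcp_rot']).as_matrix()
print('tool axis at z .084',proj(p,t+M[:,2]*(-.038)),'ext',proj(p,[.4747,.2725,.084]))
E
```

```text
[0.4751 0.2739 0.0462] [-3.1147  0.3918 -0.0054] [ 0.00416651 -0.02618233  0.53161215] [ 0.0037  0.0019 -1.    ]
tool axis at z .084 [276.13446411 309.12887198] ext [279.36989662 308.67571433]
```

View pics/w_pin3.png

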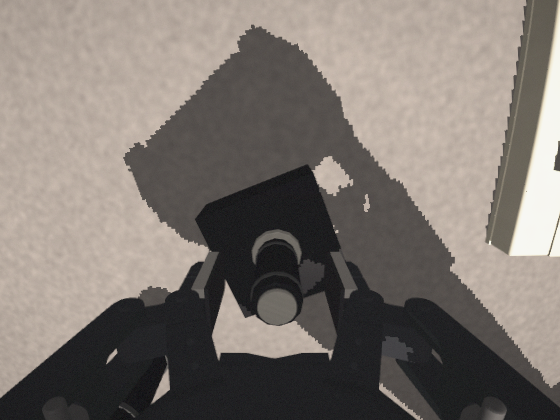

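The pin top at (276,305) is centred between the fingers, where I predicted (276,309). Closing the gripper.

>>> drive_tool:
  rows:
    - [0,0,0,0,0,0,0]
    - [0,0,0,0,0,0,0]
    - [0,0,0,0,0,0,0]
    - [0,0,0,0,0,0,0]
    - [0,0,0,0,0,0,0]
  force: 60

```text
time: 5.95
tool_pos: [0.4743, 0.2734, 0.0454]
tcp_rot: [-3.116, 0.392, -0.003]
wrist_force: [-0.6, -1.0, 6.4]
width: 0.241
grip_force: 58.4
```

```bash
python3 - <<'E'
from h import *
s=status.read_state();print({k:np.round(s[k],4) for k in s})
# slot and hole from w_pin.pkl, corrected so pin top reads (.4747,.2725)
import pickle
p=pickle.load(open('w_pin.pkl','rb'))
for n,uv,z in [('top',(282.3,200),.084),('hole',(473.1,46.7),.024),('slotend top left',(440+181/7,481/7),.03),('end right',(440+281/7,483/7),.03)]: print(n,atz(p,uv,z).round(4))
E
```

```text
{'time': np.float64(5.95), 'q': array([ 4.7750e-01,  2.1310e-01,  2.0422e+00, -1.0000e-04,  8.8370e-01,
        2.2986e+00]), 'joint_vel': array([ 0.0003, -0.0003, -0.0005, -0.0007,  0.0011, -0.0006]), 'joint_torque': array([ 8.35000e-02, -3.84117e+01, -2.76301e+01,  4.18000e-02,
       -3.40300e-01,  5.00000e-04]), 'tool_pos': array([0.4743, 0.2734, 0.0454]), 'tcp_rot': array([-3.1156,  0.392 , -0.0034]), 'wrist_force': array([-0.6102, -0.9708,  6.3836]), 'torque': array([-0.0969,  0.1448, -0.0053]), 'grip_force': np.float64(58.4187), 'width': np.float64(0.2406)}
top [0.4761 0.2668 0.084 ]
hole [0.5697 0.0416 0.024 ]
slotend top left [0.55   0.0551 0.03  ]
end right [0.5465 0.0401 0.03  ]
```

>>> drive_tool:
  rows:
    - [0,0,0,0,0,-0.015,0]
    - [0,0,0,0,0,-0.02,0]
    - [0,0,0,0,0,-0.025,0]
    - [0,0,0,0.0211,0.0283,0,0]
    - [0,0,0,0.0211,0.0283,0,0]
    - [0,0,0,0.0211,0.0283,0,0]
    - [0,0,0,0.0211,0.0283,0,0]
    - [0,0,0,0.0211,0.0283,0,0]

```text
time: 6.62
tool_pos: [0.5404, 0.1083, 0.1038]
tcp_rot: [-3.117, 0.391, 0.0]
wrist_force: [-0.2, 0.5, -1.2]
width: 0.242
grip_force: 59.1
```

>>> drive_tool:
  rows:
    - [0,0,0,0.0211,0.0283,0,0]
    - [0,0,0,0.0211,0.0283,0,0]
    - [0,0,0,0,0,0,0]
    - [0,0,0,0,0,0,0]
    - [0,0,0,0,0,0,0]
    - [0,0,0,0,0,0,0]

```text
time: 7.12
tool_pos: [0.5664, 0.0453, 0.1034]
tcp_rot: [-3.117, 0.391, 0.002]
wrist_force: [-0.6, 0.2, -1.6]
width: 0.244
grip_force: 59.3
```

```bash
python3 - <<'E'
from h import *
import pickle
p=shot('wrist');s=status.read_state();print({k:np.round(s[k],4) for k in ['tool_pos','tcp_rot','wrist_force','grip_force','width']})
save(p,'w_rail2.png');pickle.dump({k:np.array(p[k]) for k in['intrinsics','D','T','color']},open('w_rail2.pkl','wb'))
M=R.from_rotvec(s['tcp_rot']).as_matrix();t=np.array(s['tool_pos'])
print('yaw',np.degrees(np.arctan2(M[1,0],M[0,0])))
print('tip',proj(p,t+M[:,2]*(.0154+.018)),'hole guess',proj(p,[.568,.0452,.024]),'slot ctr',proj(p,[.5913,.0393,.03]))
E
```

```text
{'tool_pos': array([0.5665, 0.0455, 0.1035]), 'tcp_rot': array([-3.1171e+00,  3.9000e-01,  1.4000e-03]), 'wrist_force': array([ 0.5386, -0.6946, -1.0419]), 'grip_force': np.float64(59.2838), 'width': np.float64(0.2393)}
yaw -14.262607244637142
tip [275.33735292 239.77955183] hole guess [275.06121737 214.11960426] slot ctr [275.08427935 185.50700392]
```

View pics/w_rail2.png

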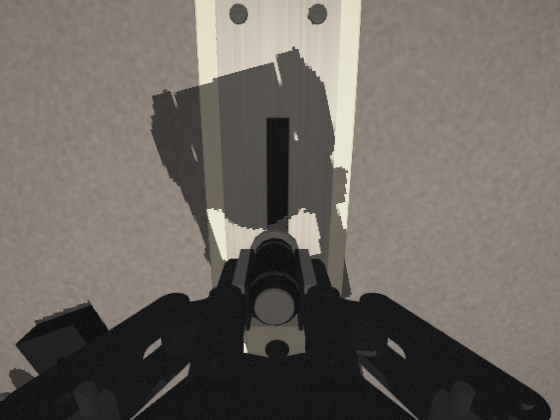

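The pin is held straight at column 275. The slot runs between columns 267 and 289, its centre about 3 px to the right, with its far end at row 118. Its near end is hidden by the collar.

```bash
python3 - <<'E'
from h import *
import pickle
p=pickle.load(open('w_rail2.pkl','rb'));g=cv2.cvtColor(p['color'],cv2.COLOR_RGB2GRAY)
for r in (125,150,175,200,215):
    row=g[r,255:302].astype(int);print(r,row.tolist())
print('col',g[105:130,278].tolist())
M=np.array([[0.969,-0.247],[-.247,-.969]])
t=np.array([.5665,.0455])
for uv,z in [((278,118),.03),((278,200),.03)]: 
    X=atz(p,uv,z);print(X, M.T@(X[:2]-t))
E
```

```text
125 [81, 82, 82, 84, 83, 83, 82, 84, 84, 85, 79, 56, 24, 22, 23, 24, 23, 22, 23, 26, 26, 23, 23, 24, 18, 25, 29, 19, 22, 21, 19, 17, 24, 30, 62, 78, 85, 83, 81, 84, 87, 85, 86, 82, 81, 82, 84]
150 [79, 80, 82, 81, 85, 81, 81, 82, 84, 83, 79, 58, 31, 23, 19, 23, 20, 22, 20, 20, 26, 25, 23, 23, 24, 24, 26, 27, 25, 15, 19, 19, 20, 41, 67, 80, 81, 81, 82, 83, 83, 81, 82, 79, 80, 83, 84]
175 [80, 80, 79, 82, 81, 80, 80, 79, 79, 81, 77, 62, 37, 22, 22, 20, 23, 17, 23, 25, 20, 18, 22, 25, 18, 20, 19, 21, 26, 24, 23, 23, 18, 51, 73, 77, 79, 80, 81, 83, 83, 82, 77, 80, 81, 80, 80]
200 [76, 78, 80, 79, 81, 80, 78, 79, 77, 81, 78, 64, 40, 24, 16, 16, 22, 18, 17, 19, 23, 22, 12, 22, 20, 19, 23, 15, 17, 15, 19, 20, 30, 59, 76, 79, 80, 78, 80, 81, 82, 80, 79, 78, 81, 80, 76]
215 [77, 76, 76, 78, 81, 80, 78, 78, 78, 78, 78, 68, 42, 17, 21, 16, 17, 19, 18, 19, 25, 21, 21, 20, 20, 17, 21, 16, 20, 21, 27, 24, 36, 62, 77, 78, 76, 79, 168, 207, 203, 201, 202, 207, 207, 205, 204]
col [80, 80, 80, 80, 81, 81, 80, 81, 82, 81, 80, 79, 62, 33, 28, 22, 21, 18, 23, 26, 24, 22, 21, 24, 22]
[0.63694114 0.02568203 0.03      ] [0.0731525  0.00180465]
[0.58010535 0.03990453 0.03      ] [0.01456566 0.00206149]
```

>>> drive_tool:
  rows:
    - [0,0,0,0.005,0.002,0.012,0]
    - [0,0,0,0,0,0.015,0]
    - [0,0,0,0,0,0.01,0]
    - [0,0,0,0,0,0.004,0]
    - [0,0,0,0,0,0,0]
    - [0,0,0,0,0,0,0]
    - [0,0,0,0,0,0,0]

```text
time: 7.75
tool_pos: [0.572, 0.0414, 0.0632]
tcp_rot: [-3.117, 0.392, -0.001]
wrist_force: [0.2, 0.2, -1.3]
width: 0.24
grip_force: 59.3
```

>>> drive_tool:
  rows:
    - [0,0,0,0,0,0.003,0]
    - [0,0,0,0,0,0.003,0]
    - [0,0,0,0,0,0.003,0]
    - [0,0,0,0,0,0,0]
    - [0,0,0,0,0,0,0]
    - [0,0,0,0,0,0,0]

```text
time: 8.25
tool_pos: [0.5714, 0.0412, 0.0539]
tcp_rot: [-3.117, 0.392, 0.001]
wrist_force: [-0.5, -0.4, -0.4]
width: 0.24
grip_force: 59.3
```

>>> drive_tool:
  rows:
    - [0,0,0,0,0,0.002,0]
    - [0,0,0,0,0,0.002,0]
    - [0,0,0,0,0,0,0]
    - [0,0,0,0,0,0,0]
    - [0,0,0,0,0,0,0]
    - [0,0,0,0,0,0,0]

```text
time: 8.75
tool_pos: [0.5713, 0.0414, 0.0497]
tcp_rot: [-3.117, 0.392, 0.001]
wrist_force: [-2.1, 1.4, 2.8]
width: 0.243
grip_force: 59.4
```

```bash
cat > f.py <<'E'
from h import *
F=[];P=[]
for i in range(4): shot('side');s=status.read_state();F.append(s['wrist_force']);P.append(s['tool_pos'])
print(np.mean(F,0).round(2),np.std(F,0).round(2),np.mean(P,0).round(4),s['tcp_rot'],round(s['time'],2))
E
python3 f.py
```

```text
[-2.47  1.41  2.  ] [0.26 0.64 0.32] [0.5713 0.0414 0.0497] [-3.11686316e+00  3.92229601e-01  9.39599614e-04] 8.95
```

>>> drive_tool:
  rows:
    - [0,0,0,-0.0005,0,0,0]
    - [0,0,0,-0.0005,0,0,0]
    - [0,0,0,-0.0005,0,0,0]
    - [0,0,0,-0.0005,0,0,0]
    - [0,0,0,0,0,0,0]
    - [0,0,0,0,0,0,0]

```text
time: 9.45
tool_pos: [0.5694, 0.0416, 0.0494]
tcp_rot: [3.117, -0.392, -0.001]
wrist_force: [-1.2, 0.9, -0.1]
width: 0.24
grip_force: 59.4
```

```bash
python3 f.py
```

```text
[-0.34  0.89 -0.45] [0.64 0.31 0.64] [0.5694 0.0416 0.0494] [ 3.11686215e+00 -3.92144069e-01 -7.29136458e-04] 9.65
```

The force dropped, so the tip looks to be in the hole. Shifting slightly further and pushing down gently.

>>> drive_tool:
  rows:
    - [0,0,0,-0.0005,-0.0002,0.001,0]
    - [0,0,0,0,0,0.001,0]
    - [0,0,0,0,0,0,0]
    - [0,0,0,0,0,0,0]

```text
time: 9.98
tool_pos: [0.5693, 0.0419, 0.0476]
tcp_rot: [3.117, -0.392, 0.0]
wrist_force: [-0.7, 0.7, -1.5]
width: 0.246
grip_force: 59.4
```

```bash
python3 f.py
```

```text
[-0.02 -0.03 -0.92] [0.35 0.76 0.23] [0.5693 0.042  0.0478] [ 3.11699833e+00 -3.92154985e-01  4.26774588e-04] 10.18
```

Force is at the baseline, so the plunger is extended in the hole. Going home.

>>> drive_tool:
  rows:
    - [0,0,0,0,0,0.001,0]
    - [0,0,0,0,0,0.001,0]
    - [0,0,0,0,0,0,0]
    - [0,0,0,0,0,0,0]

```text
time: 10.52
tool_pos: [0.5691, 0.042, 0.0456]
tcp_rot: [3.117, -0.392, -0.0]
wrist_force: [0.1, -0.1, -2.1]
width: 0.241
grip_force: 59.4
```

```bash
python3 f.py
```

```text
[-0.04  0.06 -0.29] [0.3  0.22 0.65] [0.5692 0.042  0.0458] [-3.11701137e+00  3.92122258e-01 -1.99783148e-04] 10.72
```

>>> drive_tool:
  rows:
    - [0,0,0,0,0,0.0005,0]
    - [0,0,0,0,0,0.0003,0]
    - [0,0,0,0,0,0,0]
    - [0,0,0,0,0,0,0]

```text
time: 11.05
tool_pos: [0.5694, 0.042, 0.0455]
tcp_rot: [-3.117, 0.392, -0.001]
wrist_force: [-0.4, -0.1, 2.4]
width: 0.244
grip_force: 59.5
```

```bash
python3 f.py
```

```text
[-1.62 -0.32  4.13] [0.15 0.4  0.53] [0.5694 0.042  0.0454] [-3.11698572e+00  3.92086563e-01 -5.80067668e-04] 11.25
```

Hard contact at about 5 N at exactly the home height, so the collar is on the bracket. Releasing and retreating.

>>> drive_tool:
  rows:
    - [0,0,0,0,0,0,0.3]
    - [0,0,0,0,0,0,0.45]
    - [0,0,0,0,0,0,0.6]
    - [0,0,0,0,0,0,0.6]
    - [0,0,0,0,0,0,0.6]
    - [0,0,0,0,0,-0.005,0.6]
    - [0,0,0,0,0,-0.015,0.6]
    - [0,0,0,0,0,-0.025,0.6]

```text
time: 11.92
tool_pos: [0.5665, 0.042, 0.0877]
tcp_rot: [3.116, -0.392, -0.01]
wrist_force: [-0.4, 0.2, -1.0]
width: 0.6
grip_force: 0.0
```

>>> drive_tool:
  rows:
    - [0,0,0,0,0,-0.03,0.6]
    - [0,0,0,0,0,-0.03,0.6]
    - [0,0,0,-0.03,0,-0.01,0.6]
    - [0,0,0,0,0,0,0.6]
    - [0,0,0,0,0,0,0.6]

```text
time: 12.33
tool_pos: [0.5401, 0.0497, 0.1613]
tcp_rot: [-3.117, 0.391, -0.004]
wrist_force: [0.5, 0.4, -1.0]
width: 0.602
grip_force: 0.0
```

```bash
python3 - <<'E'
from h import *
p=shot('wrist');s=status.read_state();print(s['tool_pos'])
a=shot('scene');b=shot('side')
for n,q in(('scene',a),('side',b)):
  for m in masks_of(q,'pin')[:3]: print(n,m['score'],m['bbox'])
  for z in(.03,.084): print(z,proj(q,[.5694,.042,z]).round(1))
c=lambda q,X,h:cv2.resize(q['color'][int(X[1])-h:int(X[1])+h,int(X[0])-h:int(X[0])+h],(400,400),interpolation=cv2.INTER_CUBIC)
u=proj(a,[.5694,.042,.05]);v=proj(b,[.5694,.042,.05])
cv2.imwrite('pics/fin.png',np.hstack([c(a,u,45),c(b,v,45)])[:,:,::-1]);save(p,'w_fin.png')
E
```

```text
[0.5400725  0.04952037 0.1603038 ]
scene 0.82 [375.3, 142.6, 388.9, 174.4]
scene 0.76 [311.8, 205.8, 323.6, 227.3]
0.03 [315.6 222.3]
0.084 [317.1 206.1]
side 0.72 [194.6, 337.2, 210.4, 369.3]
side 0.61 [289.2, 156.4, 315.6, 189.0]
side 0.43 [232.5, 211.6, 243.2, 233.9]
0.03 [235.3 228.5]
0.084 [233.1 214.1]
```

View pics/fin.png

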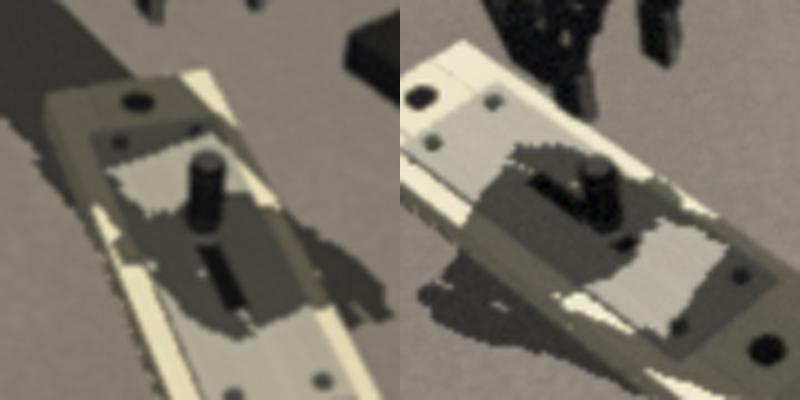

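View pics/w_fin.png

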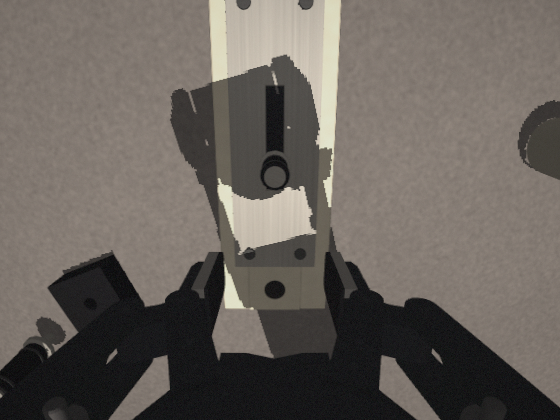

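The final pictures show the pin upright in the slot (scene crop (205,190), wrist (275,175)). Its top is at the height expected when home and the gripper is clear, so I'm handing in.

```bash
python3 -c "
from workcell import workorder; print(workorder.finish_job())"
```

```text
the job is handed in; nothing more can be done
None
```

The small pin is in the blind hole under the slot, upright with its collar on the bracket, released and the gripper clear; the job is handed in at about 12.5 s, and the highest contact force I read was about 5 N.

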